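# Hang the tank wagon's cradle on the weighing scale

## Robot

A 7-joint arm with a two-finger parallel gripper is mounted at the origin on the work surface. World frame = base frame: x ahead of the robot, y to its left, z up, the work surface at z = 0. Lengths are in m, angles in rad, forces in N, time in s.
With the tool pointing down it reaches from about 0.4 to 0.875 m from the base axis. Payload 19.3 kg.
Tool frame: the origin (TCP) lies where the fingers leave the gripper's body, on its centre line; the fingertips stand bot.tip_reach ahead of it and the grasp point (between the pads) lies 54 mm ahead of it (bot.tip_reach is the distance from the TCP to the fingertips, in m); z points along the fingers, y is the line along which they close (so a half turn about z gives the same grasp; the last joint's range is limited). The gripper opens to 85 mm and grips with 20 to 120 N. Pads are 22 mm wide; open, the fingers measure 114 mm over their backs; the gripper's body (76 mm by 85 mm) begins 54 mm behind the grasp point. The pads swing forward as they close: fully open they stand 13 mm farther back than shut.
Start: joints at [1.259, 0.521, -0.036, 1.599, 0.021, 1.021, -0.113], TCP at [0.15, -0.607, 0.304] pointing down, gripper open.
Joint ranges: [-2.91, 2.91], [-0.3, 2.13], [-1.5, 1.42], [0.17, 2.43], [-1.26, 4.41], [0.16, 1.93], [-2.52, 2.52]. Speed limits (rad/s): [1.89, 1.89, 2.39, 2.39, 3.01, 3.01, 3.01].

## Interface

Orientations are given as [roll, pitch, yaw] about the fixed x, y, z axes, in that order (R = Rz(yaw) Ry(pitch) Rx(roll)).
In Python, from workcell import bot gives the robot as it stands. The module is installed in compiled form; this text tells all that it offers.
- The arm moves only by the shell command python3 -m jog 'ROWS' [FORCE]. ROWS is JSON, a list that holds one entry, the list of rows, each a list of 7 numbers: the shift along the tool's x, y, z in mm, then the turn, a rotation vector about the tool's x, y, z in rad, then the opening, from 0 (shut) to 1 (fully open). In form: [[[tx, ty, tz, wx, wy, wz, fingers], ...]]. A call has 1 to 5 rows; each row shifts and turns the commanded pose from where the row before left it, along the tool's axes as they then stand; what a row does not reach is not made up. A row lasts 1/10 s, in which the tool goes at most 50 mm and 8.59 degrees, less where a joint would pass 70% of its speed; a pose out of reach is approached as far as the arm can. A call is refused whole if a number of a shift passes 50 or a number of a turn 0.15, either way. A call with a gripper value outside its range is refused whole. The fingers move at their own pace and stop on an object; FORCE is the grip in N (left out, the last holds). Time passes only in rows, so rows that do not move let the fingers close. It gives the time, the measured TCP pose, the force, the opening and the grip force at its end, in the units of the state.
- bot.observe(): the state, without advancing time (a new reading comes with each control period).
- bot.grab_frame(name): name is "scene" or "top" or "wrist"; returns a dict with "img" (400x640x3 uint8, red, green, blue), "intrinsics" (3x3 intrinsics, pixels), "R" (3x3) and "t" (3): a world point X has camera coordinates R X + t; the wrist camera has in their place "tool_from_camera" (4x4, takes a point from camera to tool coordinates, whose origin is the TCP and whose axes are the flange's). Camera axes: x right, y down, z forward; pixel columns grow to the right and rows downward; lengths in m; the calibration is good to about 2 mm. A picture is of the moment at which its call begins: read the wrist's pose just before it. There is no depth.
- bot.job_done(): hands the job in; it is judged then, once.
Trained networks look in a picture, given as the dict that the camera call returned (one of the last four; its "shot" number tells which), for a name from the list of things; names that differ only in an ending like _2 or _b are one class to them, and where a whole thing is asked for, a point or a joint stands for the part that bears it (a point fixed in the world has none). Each returns a list of dicts, best first, with "conf" (0 to 1); they miss things now and then, are a little off and sometimes report something else, mostly with a low value. They report only what shows in the picture. A call takes as long as a camera call. They do not tell look-alikes from the thing itself.
- bot.trace(query, picture): "region" (400x640 bool, what is visible of it).
- bot.spot_point(query, picture): "xyz" ([x, y, z] in m, in world coordinates, good to about 4 mm: a listed point, or the origin of a listed thing).
The state is a dict: "clock": time; "qpos": joint angles; "qd": joint speeds; "joint_efforts": joint torques, N m; "position": TCP position; "tool_rot": TCP orientation; "force": force on the tool from outside, world axes, zero at the start; "moment": the same for the moment, N m; "grip_width": finger opening in m; "finger_force": force on a finger pad.
Only numpy, scipy, OpenCV 4.12 (cv2) and the standard library are available. Lean on these libraries where they do the work, as an engineer would, in place of code of your own. Each camera call takes 0.05 s, during which the arm holds its last target. There are 200 camera calls.

## Task

Weigh the tank wagon: pick up the cradle that carries the model tank wagon (the one with the round lying barrel) and hang it by its hook near the middle of the bottom bar of the loop below the hanging scale, then let go so that it hangs there freely, level and still, clear of the bench. Leave the cradle with the box-shaped van where it stands.

Things in the scene. Friction and masses are not known exactly. Their poses are not given: they have to be found in the camera images.
- tank_grip (a point): Grip point of the loose, about 0.16 kg cradle with the tank wagon (grey lying barrel, 31 x 90 mm). C-shaped frame: bed 210 x 50 x 8 mm; at its -x end an upright post 14 mm thick (y), 26 mm wide (x), top 112 mm above the bed's underside; from the post a rod runs in +x over the wagon to the hook. Point: mid-post, 20 mm below its top. Axes: x from post to hook, y across the post, z up.
- tank_hook (a point): Seat of that cradle's hook, 95 mm in +x and 21 mm in +z from tank_grip: a bar's centre line lies here when the cradle hangs, level, the centre of mass being below. Hook: upside-down V of 6 mm rod in the x-z plane; outer tip at x +26 mm, its end 24 mm below this point; inner side at x -26 mm; peak 12 mm above. Bed's underside 113 mm, wagon's top 55 mm below. Axes as tank_grip.
- scale_loop (a point): Middle of the bottom bar (centre line) of the loop under the hanging scale, 155 mm above the bench. Loop: upright steel rectangle, rod 7 mm, 90 mm wide (y), 80 mm high between centre lines, open along x. Scale body above it 28 (x) x 62 x 80 mm; all swings about y on a pin 190 mm above the bar. x points through the loop, away from the robot, to the stand's post 165 mm behind; y along the bar.
- van_grip (a point): Grip point of the other cradle, to be left alone: the same frame, but with a box-shaped grey van (100 x 34 mm) with a flat roof on it. Loose on the bench. Point and axes as for tank_grip.
Things that resemble listed ones, but are neither listed nor needed, are in the scene too. Leave any red look-alike of the part that bears tank_grip alone.

How it is judged:
At the end, for the whole second after the job is handed in: The tank cradle hangs on the bottom bar of the scale's loop: bar within 30 mm of the hook's seat, at most 12 mm below it, and carrying the weight; level within 0.2 rad, slower than 0.05 m/s; the van's cradle within 30 mm of where it stood (distance between tank_hook and scale_loop below 0.03 m and z of scale_loop in the frame of tank_hook above -0.012 m and contact force between tank_cradle and scale above 0.7 N and angle between tank_hook's own z axis and vertical below 0.2 rad and linear speed of tank_cradle below 0.05 m/s and distance of van_grip from where it was at the start of the episode below 0.03 m); the robot touches nothing.
It fails at once if the van's cradle is shoved or lifted by 40 mm or more (distance of van_grip from where it was at the start of the episode above 0.04 m).
It also fails if it takes over 48 s, if anything falls off the work surface, if the arm or the gripper's body presses on something with over 40 N, if the wrist force passes 120 N, or if a joint passes its speed limit or range.

## Working session

There is one attempt and no reset: what is moved stays moved. The work goes in short steps, Python scripts to look and compute and a shell command to move; the robot and the scene stay as the last step left them, time stands still between calls to the robot, and variables do not carry over. Pictures are saved under pics/ and viewed, at most 11 in all, crops included, and the job is handed in when it is done.

```bash
mkdir -p pics
python3 - <<'E'
from workcell import bot
import cv2,numpy as np
s=bot.observe();print(s['clock'],s['position'],s['tool_rot'],s['grip_width'],bot.tip_reach)
for n in("scene","top"):
    f=bot.grab_frame(n);cv2.imwrite(f"pics/{n}0.png",f['img'][:,:,::-1])
    K,R,t=f['intrinsics'],f['R'],f['t']
    for q in("tank_grip","tank_hook","scale_loop","van_grip"):
        for d in bot.spot_point(q,f):
            p=np.array(d['xyz']);c=K@(R@p+t);print(n,q,round(d['conf'],2),p.round(3),(c[:2]/c[2]).round())
E
```

```text
0.0 [ 0.14959534 -0.6065624   0.30334203] [-3.14048112e+00  5.19325346e-05  2.41834333e-01] 0.08555441774512237 0.0726
scene tank_grip 0.81 [0.619 0.472 0.092] [408. 318.]
scene tank_grip 0.61 [0.517 0.23  0.089] [372. 230.]
scene tank_hook 0.67 [0.604 0.264 0.116] [357. 252.]
scene tank_hook 0.64 [0.527 0.46  0.112] [432. 289.]
scene scale_loop 0.96 [ 0.635 -0.026  0.155] [279. 180.]
scene van_grip 0.84 [ 0.515 -0.273  0.093] [264. 121.]
top tank_grip 0.92 [0.617 0.47  0.092] [159. 169.]
top tank_grip 0.8 [0.516 0.229 0.094] [255. 210.]
top tank_hook 0.93 [0.603 0.263 0.113] [241. 173.]
top tank_hook 0.56 [0.525 0.463 0.11 ] [157. 205.]
top scale_loop 0.84 [ 0.632 -0.028  0.155] [363. 159.]
top van_grip 0.92 [ 0.513 -0.27   0.09 ] [460. 213.]
```

View pics/scene0.png

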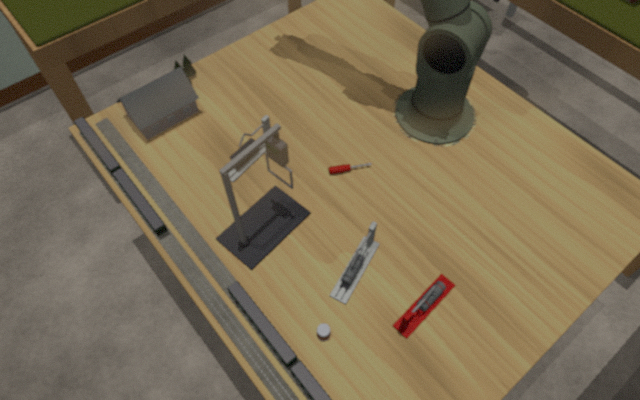

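View pics/top0.png

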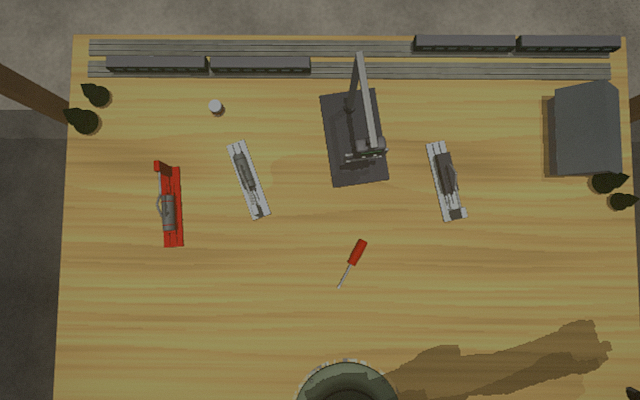

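The pictures show the robot base at the bottom of the top view. Candidates in the top view are the grey cradle at (248,180), the grey cradle at (447,180) and the red look-alike at (170,205), which I exclude. The scale is at (363,159). The crop should show which grey cradle carries the barrel.

Run:
```python
import cv2
a=cv2.imread('pics/top0.png')[60:230,220:480]
a=cv2.resize(a,None,fx=3,fy=3,interpolation=cv2.INTER_CUBIC)
cv2.imwrite('pics/c1.png',cv2.convertScaleAbs(a,alpha=1.5))
b=cv2.imread('pics/scene0.png')[100:310,190:400]
b=cv2.resize(b,None,fx=2.8,fy=2.8,interpolation=cv2.INTER_CUBIC)
cv2.imwrite('pics/c2.png',cv2.convertScaleAbs(b,alpha=1.5))
```

```text
(no output)
```

View pics/c1.png

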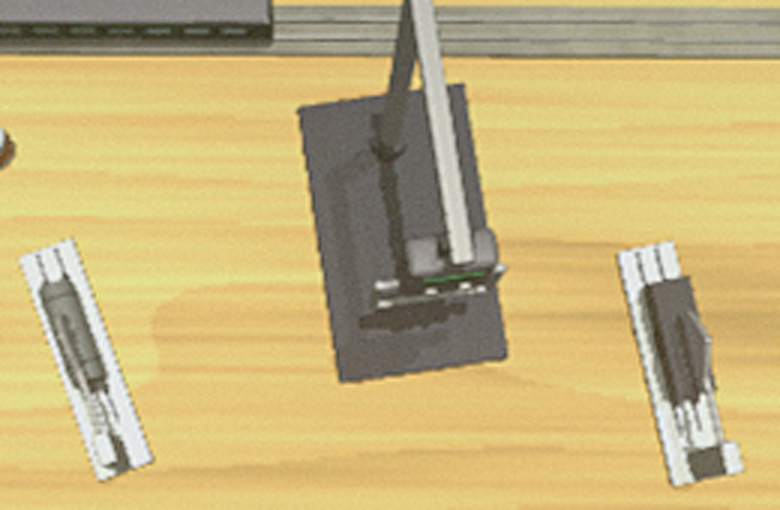

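View pics/c2.png

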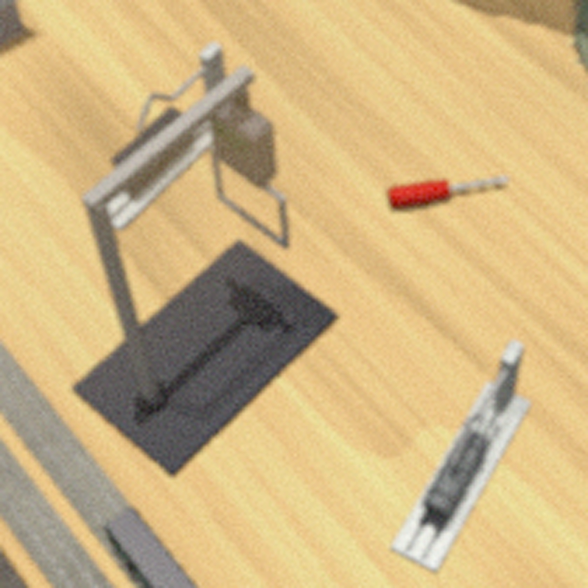

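The left grey cradle at top (248,180) carries the round barrel, so it is the tank wagon. The right one at (447,180) carries the box van. The loop faces the robot, with its bar at scene (265,180). Next I'll swing over towards the tank cradle.

```bash
python3 -m jog '[[[31,-32,0,0,0,0,1],[31,-32,0,0,0,0,1],[31,-32,0,0,0,0,1],[31,-32,0,0,0,0,1],[31,-32,0,0,0,0,1]]]'; python3 -m jog '[[[31,-32,0,0,0,0,1],[31,-32,0,0,0,0,1],[31,-32,0,0,0,0,1],[31,-32,0,0,0,0,1],[31,-32,0,0,0,0,1]]]'
python3 - <<'E'
from workcell import bot
import numpy as np
f=bot.grab_frame("top");K,R,t=f['intrinsics'],f['R'],f['t']
def bp(u,v,z):
    d=R.T@np.linalg.inv(K)@np.array([u,v,1.]);c=-R.T@t
    return (c+d*(z-c[2])/d[2])
g=lambda x,y,z:bp(220+(x-1)/3,60+(y-1)/3,z)
for n,a,b,z in(("bedL",(22,258),(100,482),.008),("bedR",(72,238),(155,460),.008),("plateL",(300,107),(340,382),.003),("plateR",(465,84),(507,355),.003)):
    p,q=g(*b,z),g(*a,z);d=p*0+q-p;print(n,p.round(3),q.round(3),np.arctan2(d[1],d[0]))
print("post",g(387,150,0))
print("loopbar",)
s=bot.observe();print(s['clock'],s['position'],s['tool_rot'],s['qpos'])
E
```

```text
clock: 1.0
position: [0.2624, -0.4128, 0.3041]
tool_rot: [3.141, -0.0, 0.242]
force: [1.0, -0.2, 1.3]
grip_width: 0.0849
finger_force: 0.0
clock: 1.5
position: [0.3746, -0.2203, 0.3042]
tool_rot: [3.141, -0.0, 0.242]
force: [0.9, -0.5, -0.5]
grip_width: 0.0855
finger_force: 0.0
bedL [0.496 0.246 0.008] [0.693 0.319 0.008] 0.35406142856241624
bedR [0.515 0.199 0.008] [0.711 0.275 0.008] 0.3730444177016931
plateL [0.585 0.038 0.003] [0.832 0.075 0.003] 0.14875281093424725
plateR [ 0.61  -0.108  0.003] [ 0.854 -0.072  0.003] 0.14744415553226625
post [ 0.7938875  -0.00269814  0.        ]
loopbar
1.55 [ 0.37798974 -0.21463721  0.30433433] [-3.14072184e+00 -2.45646313e-03  2.47797302e-01] [ 0.58345563  0.22553002 -0.23600047  2.06506124  0.06646004  0.85660989
 -1.01326726]
```

```bash
python3 -m jog '[[[24,-40,0,0,0,0,1],[24,-40,0,0,0,0,1],[24,-40,0,0,0,0,1],[24,-40,0,0,0,0,1],[24,-40,0,0,0,0,1]]]'; python3 -m jog '[[[24,-40,0,0,0,0,1],[24,-40,0,0,0,0,1],[24,-40,0,0,0,0,1],[24,-40,0,0,0,0,1],[0,0,0,0,0,-0.12,1]]]'
cat > h.py <<'E'
from workcell import bot
import numpy as np
from scipy.spatial.transform import Rotation as Ro
def pose():
    s=bot.observe();return s,Ro.from_euler('xyz',s['tool_rot']).as_matrix(),np.array(s['position'])
E
python3 - <<'E'
from h import *
import cv2
s,Rt,p=pose();print(s['clock'],p,s['tool_rot'],s['qpos'])
f=bot.grab_frame("wrist");cv2.imwrite("pics/w1.png",f['img'][:,:,::-1])
K=f['intrinsics'];T=np.linalg.inv(f['tool_from_camera'])
for q in("tank_grip","tank_hook"):
  for d in bot.spot_point(q,f):
    x=np.array(d['xyz']);l=Rt.T@(x-p);c=K@(T[:3,:3]@l+T[:3,3]);print(q,round(d['conf'],2),x.round(4),"tool mm",(l*1000).round(1),(c[:2]/c[2]).round())
E
```

```text
clock: 2.05
position: [0.4429, 0.0028, 0.3042]
tool_rot: [3.141, -0.001, 0.241]
force: [0.9, -1.1, -0.4]
grip_width: 0.0856
finger_force: 0.0
clock: 2.55
position: [0.4977, 0.1856, 0.3039]
tool_rot: [-3.139, -0.002, 0.367]
force: [-0.5, -1.6, 0.4]
grip_width: 0.0853
finger_force: 0.0
2.55 [0.49772088 0.1856388  0.30392717] [-3.13882274e+00 -1.56760108e-03  3.67143142e-01] [-0.11916046  0.40185004 -0.45756041  1.83065345  0.21022575  0.95516354
 -1.87056214]
tank_grip 0.87 [0.5156 0.2305 0.0898] tool mm [ 32.5 -34.9 214.3] [282. 153.]
tank_hook 0.79 [0.5307 0.4605 0.1088] tool mm [ 129.1 -244.2  196. ] [12. 34.]
tank_hook 0.59 [0.6053 0.2602 0.1143] tool mm [126.9 -30.5 189.9] [280.  35.]
```

View pics/w1.png

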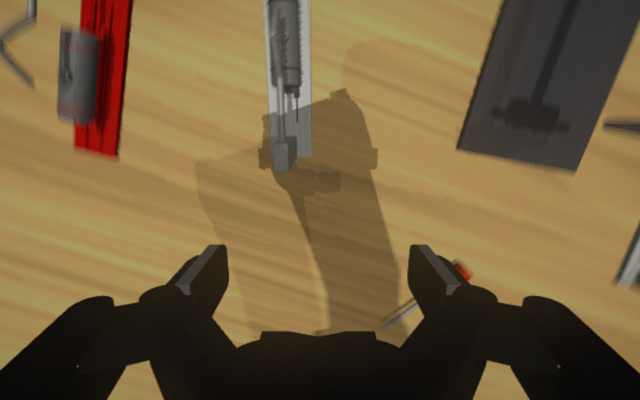

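The tank cradle's post top is at (281,155), and its bed runs straight up the picture, so the yaw matches. The red cradle is off to the left at (90,80). I'll move over the post, lower partway and measure again.

```bash
python3 -m jog '[[[16,-17,0,0,0,0,1],[16,-17,0,0,0,0,1],[0,0,35,0,0,0,1],[0,0,35,0,0,0,1],[0,0,0,0,0,0,1]]]'
python3 - <<'E'
from h import *
s,Rt,p=pose();print(s['clock'],p,s['tool_rot'])
for n in("wrist","top"):
  f=bot.grab_frame(n)
  for q in("tank_grip","tank_hook"):
   for d in bot.spot_point(q,f):
    x=np.array(d['xyz']);l=Rt.T@(x-p);print(n,q,round(d['conf'],2),x.round(4),"tool mm",(l*1000).round(1))
s,Rt,p=pose();print(p,s['tool_rot'])
E
```

```text
clock: 3.2
position: [0.5142, 0.2203, 0.2307]
tool_rot: [3.141, 0.006, 0.358]
force: [-0.1, -0.3, 0.1]
grip_width: 0.0856
finger_force: 0.0
3.2 [0.51416239 0.22026896 0.230675  ] [3.14053158 0.00593976 0.35764327]
wrist tank_grip 0.55 [0.518  0.233  0.0904] tool mm [  8.9 -10.7 140.2]
wrist tank_hook 0.65 [0.6025 0.2577 0.1086] tool mm [ 96.6  -4.3 121.5]
top tank_grip 0.75 [0.6167 0.4698 0.0916] tool mm [ 184.2 -198.   137.8]
top tank_hook 0.97 [0.5276 0.4602 0.11  ] tool mm [  97.3 -220.2  119.9]
[0.51603153 0.22236108 0.23555327] [ 3.14153710e+00 -2.30053062e-03  3.60546959e-01]
```

```bash
python3 -m jog '[[[4,-8,0,0,0,0,1],[0,0,30,0,0,0,1],[0,0,30,0,0,0,1],[0,0,15,0,0,0,1],[0,0,0,0,0,0,1]]]'
python3 - <<'E'
from h import *
import cv2
f=bot.grab_frame("wrist");cv2.imwrite("pics/w2.png",f['img'][:,:,::-1])
s,Rt,p=pose();print(s['clock'],p,s['tool_rot'])
E
```

```text
clock: 4.0
position: [0.5158, 0.2316, 0.1577]
tool_rot: [3.142, 0.002, 0.362]
force: [-0.6, 0.3, 0.4]
grip_width: 0.0855
finger_force: 0.0
4.05 [0.51629849 0.23177245 0.15899847] [-3.14149460e+00  7.32805803e-04  3.61967523e-01]
```

View pics/w2.png

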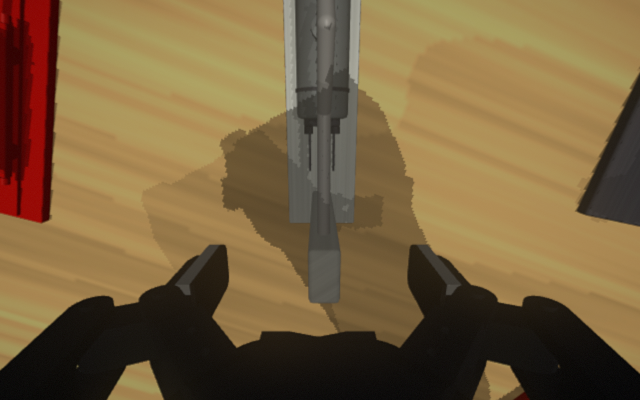

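The post top at (324,275) is centred between the pads, whose midpoint is column 319. I'll check its position along tool x by projection.

Run:
```python
from h import *
f=bot.grab_frame("wrist");s,Rt,p=pose()
K=f['intrinsics'];M=f['tool_from_camera']
for u,v in((324,248),(324,302)):
    d=M[:3,:3]@np.linalg.inv(K)@np.array([u,v,1.]);c=M[:3,3];print((c+d*((p[2]-.112)-c[2])/d[2])*1000)
print(p)
```

```text
[12.3971445   1.80432428 47.78317473]
[-13.8503358    1.93995363  47.78317473]
[0.51665413 0.23188325 0.15978317]
```

Centred within 2 mm. Descend and grip.

```bash
python3 -m jog '[[[0,2,15,0,0,0,1],[0,0,0,0,0,0,1],[0,0,0,0,0,0,0],[0,0,0,0,0,0,0],[0,0,0,0,0,0,0]]]' 90;  python3 -m jog '[[[0,0,0,0,0,0,0],[0,0,0,0,0,0,0],[0,0,0,0,0,0,0],[0,0,0,0,0,0,0]]]' 90; python3 -m jog '[[[0,0,-10,0,0,0,0],[0,0,-20,0,0,0,0],[0,0,-20,0,0,0,0],[0,0,-20,0,0,0,0],[0,0,-20,0,0,0,0]]]'
```

```text
clock: 4.6
position: [0.5172, 0.2296, 0.1443]
tool_rot: [-3.142, -0.001, 0.362]
force: [-0.1, -0.5, -0.4]
grip_width: 0.0438
finger_force: 0.0
clock: 5.0
position: [0.5171, 0.2295, 0.1442]
tool_rot: [3.142, -0.0, 0.362]
force: [-1.4, -1.2, 5.6]
grip_width: 0.0133
finger_force: 87.9
clock: 5.5
position: [0.5168, 0.2294, 0.2352]
tool_rot: [-3.142, 0.0, 0.362]
force: [0.7, 0.2, -1.4]
grip_width: 0.0133
finger_force: 87.6
```

Holding, with 13.3 mm between the pads. I'll turn to the loop's yaw and move to a spot in front of it.

```bash
python3 -m jog '[[[0,0,0,0,0,0.07,0],[0,0,0,0,0,0.07,0],[0,0,0,0,0,0.07,0],[0,0,0,0,0,0,0],[-9,15,0,0,0,0,0]]]'; python3 -m jog '[[[-9,27,0,0,0,0,0],[-9,30,0,0,0,0,0],[-9,30,0,0,0,0,0],[-9,30,0,0,0,0,0],[-9,30,0,0,0,0,0]]]';  python3 -m jog '[[[-9,30,0,0,0,0,0],[-9,30,0,0,0,0,0],[-9,30,0,0,0,0,0],[-6,18,0,0,0,0,0],[0,0,0,0,0,0,0]]]'
python3 - <<'E'
from h import *
import cv2
s,Rt,p=pose();print(s['clock'],p,s['tool_rot'])
for n in("scene","top","wrist"):
  f=bot.grab_frame(n);cv2.imwrite(f"pics/{n}3.png",f['img'][:,:,::-1])
  for q in("tank_hook","tank_grip","scale_loop"):
   for d in bot.spot_point(q,f):
    s,Rt,p=pose();x=np.array(d['xyz']);l=Rt.T@(x-p);print(n,q,round(d['conf'],2),x.round(4),"tool mm",(l*1000).round(1))
print(s['clock'],p,s['tool_rot'])
cv2.imwrite('pics/c3.png',cv2.convertScaleAbs(np.vstack([cv2.resize(cv2.imread('pics/scene3.png')[90:260,190:390],(700,595))]),alpha=1.4))
E
```

```text
clock: 6.0
position: [0.5104, 0.215, 0.2342]
tool_rot: [-3.14, -0.001, 0.156]
force: [0.9, -0.5, -1.5]
grip_width: 0.0128
finger_force: 87.8
clock: 6.5
position: [0.4878, 0.06, 0.2342]
tool_rot: [3.142, -0.0, 0.155]
force: [0.8, -1.1, -1.2]
grip_width: 0.0132
finger_force: 87.8
clock: 7.0
position: [0.4713, -0.0532, 0.2341]
tool_rot: [3.141, 0.001, 0.15]
force: [0.1, 1.1, -2.4]
grip_width: 0.013
finger_force: 87.9
7.0 [ 0.47126636 -0.05318227  0.2341084 ] [3.14071076e+00 6.32385957e-04 1.50425867e-01]
scene tank_hook 0.83 [ 0.563  -0.0358  0.2059] tool mm [92.3 -0.7 28.3]
scene tank_hook 0.82 [0.522  0.46   0.1135] tool mm [ 127.2 -497.   120.7]
scene tank_grip 0.74 [ 0.4729 -0.0545  0.176 ] tool mm [ 0.2  4.6 58.1]
scene tank_grip 0.69 [0.6225 0.4709 0.0925] tool mm [ 228.3 -491.8  141.8]
scene scale_loop 0.64 [ 0.6319 -0.0249  0.1532] tool mm [161.8  -0.   80.9]
top tank_hook 0.88 [ 0.5653 -0.0386  0.2027] tool mm [93.9  3.3 31.3]
top tank_grip 0.87 [0.6181 0.4683 0.0941] tool mm [ 223.6 -489.7  139.9]
top scale_loop 0.8 [ 0.6316 -0.0309  0.1579] tool mm [160.7   5.5  76. ]
wrist tank_hook 0.62 [ 0.5635 -0.0398  0.1999] tool mm [92.1  3.7 34. ]
wrist tank_grip 0.86 [ 0.4736 -0.0453  0.1803] tool mm [ 2.4 -4.7 53.6]
7.55 [ 0.47189942 -0.05028252  0.23390131] [-3.14152858e+00  1.07740525e-05  1.52372485e-01]
```

View pics/c3.png

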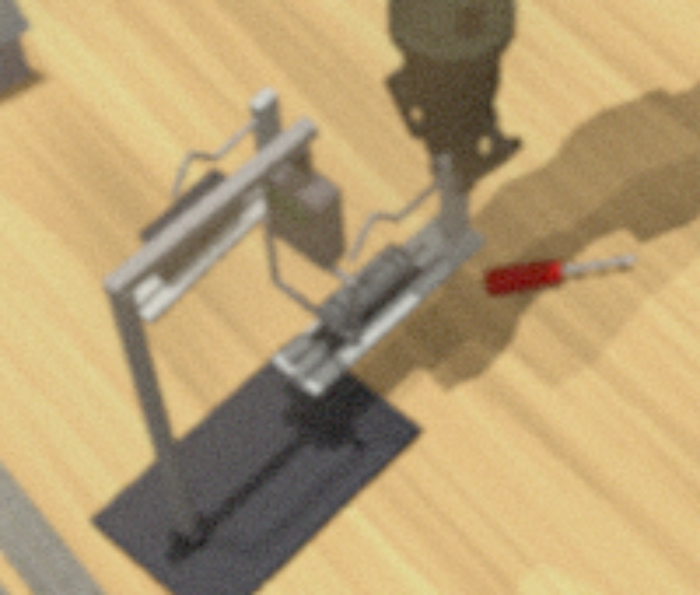

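View pics/wrist3.png

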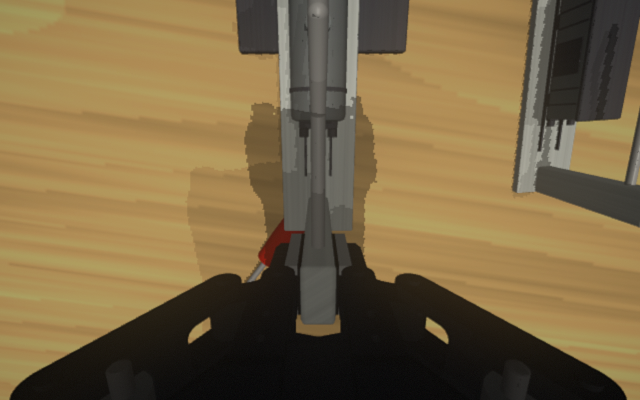

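The cradle is held level and in line with the loop: in crop c3 the hook tip at (350,255) points at the loop and the bed lies below the bar. I'll lower it 7 mm so the wagon clears the bar, then thread the hook in.

```bash
python3 -m jog '[[[0,1,7,0,0,0,0],[12,0,0,0,0,0,0],[12,0,0,0,0,0,0],[12,0,0,0,0,0,0],[10,0,0,0,0,0,0]]]'; python3 -m jog '[[[10,0,0,0,0,0,0],[10,0,0,0,0,0,0],[0,0,0,0,0,0,0]]]'
python3 - <<'E'
from h import *
import cv2
for n in("scene","top"):
  f=bot.grab_frame(n);cv2.imwrite(f"pics/{n}4.png",f['img'][:,:,::-1])
  for q in("tank_hook","scale_loop"):
   for d in bot.spot_point(q,f):
    s,Rt,p=pose();x=np.array(d['xyz']);l=Rt.T@(x-p);print(n,q,round(d['conf'],2),x.round(4),"tool mm",(l*1000).round(1))
print(s['clock'],p,s['tool_rot'],s['force'])
a=cv2.resize(cv2.imread('pics/scene4.png')[110:230,200:340],(700,600),interpolation=cv2.INTER_CUBIC)
cv2.imwrite('pics/c4.png',cv2.convertScaleAbs(a,alpha=1.4))
E
```

```text
clock: 8.1
position: [0.5189, -0.0442, 0.2269]
tool_rot: [-3.141, -0.0, 0.152]
force: [-0.1, -0.0, -2.0]
grip_width: 0.0129
finger_force: 87.9
clock: 8.4
position: [0.5384, -0.0412, 0.2268]
tool_rot: [-3.141, -0.001, 0.152]
force: [-0.8, -0.4, -2.0]
grip_width: 0.0131
finger_force: 88.0
scene tank_hook 0.87 [0.5228 0.4594 0.1139] tool mm [  61.7 -497.3  112.8]
scene tank_hook 0.8 [ 0.6282 -0.0261  0.1965] tool mm [92.4 -1.5 30.2]
scene scale_loop 0.95 [ 0.6322 -0.0264  0.1507] tool mm [96.5 -0.7 76.1]
top tank_hook 0.69 [0.5267 0.4608 0.1127] tool mm [  65.8 -498.3  114.2]
top tank_hook 0.54 [ 0.6309 -0.0283  0.195 ] tool mm [94.9  0.9 31.9]
8.65 [ 0.53691833 -0.04171944  0.22693936] [3.14149087e+00 2.18419125e-04 1.51550180e-01] [ 0.15218243  0.30479653 -2.43220975]
```

View pics/c4.png

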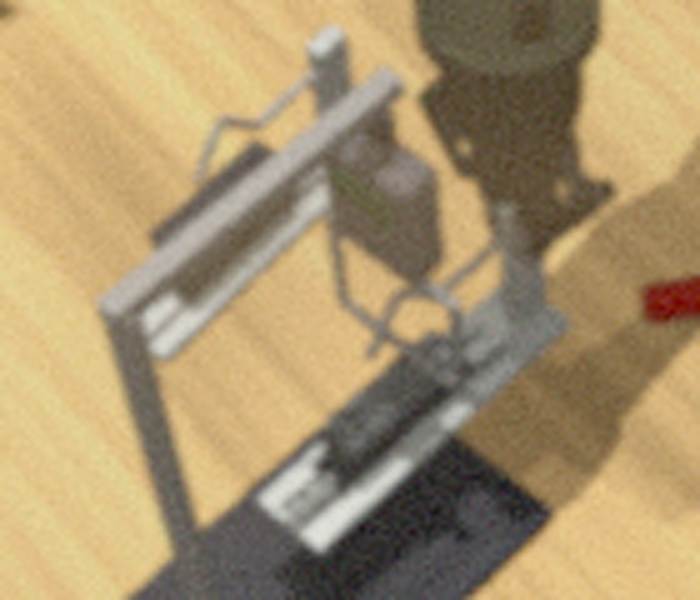

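The hook peak is at (410,290) inside the loop, with its tip at (375,350) beyond the bar. I'll lower it.

```bash
python3 -m jog '[[[1,0,10,0,0,0,0],[0,0,10,0,0,0,0],[0,0,10,0,0,0,0],[0,0,4,0,0,0,0],[0,0,0,0,0,0,0]]]'; python3 -m jog '[[[0,0,2,0,0,0,0],[0,0,2,0,0,0,0],[0,0,0,0,0,0,0]]]'; python3 -m jog '[[[0,0,2,0,0,0,0],[0,0,0,0,0,0,0]]]'
```

```text
clock: 9.2
position: [0.5379, -0.0414, 0.192]
tool_rot: [-3.141, 0.001, 0.152]
force: [-0.2, -0.4, -1.6]
grip_width: 0.0131
finger_force: 87.9
clock: 9.5
position: [0.5382, -0.0414, 0.1889]
tool_rot: [3.142, -0.0, 0.152]
force: [-0.4, -0.5, -1.0]
grip_width: 0.0129
finger_force: 87.9
clock: 9.7
position: [0.5382, -0.0415, 0.1868]
tool_rot: [-3.142, 0.0, 0.152]
force: [0.3, -0.1, -2.2]
grip_width: 0.0132
finger_force: 87.9
```

```bash
python3 -m jog '[[[0,0,1,0,0,0,0],[0,0,1,0,0,0,0],[0,0,0,0,0,0,0]]]'; python3 -m jog '[[[0,0,1,0,0,0,0],[0,0,1,0,0,0,0],[0,0,0,0,0,0,0]]]'
```

```text
clock: 10.0
position: [0.5387, -0.0414, 0.1852]
tool_rot: [3.141, -0.001, 0.152]
force: [0.1, 0.5, 4.1]
grip_width: 0.013
finger_force: 88.7
clock: 10.3
position: [0.5389, -0.0414, 0.1835]
tool_rot: [3.141, -0.002, 0.152]
force: [0.6, -0.2, 7.8]
grip_width: 0.0132
finger_force: 89.4
```

Contact at TCP z of about 0.185. I'll ease back until the bar carries roughly the cradle's weight, then open slightly.

```bash
python3 -m jog '[[[0,0,-1.5,0,0,0,0],[0,0,0,0,0,0,0]]]' 30;  python3 -m jog '[[[0,0,0,0,0,0,0.25],[0,0,0,0,0,0,0.35],[0,0,0,0,0,0,0.35]]]'
python3 - <<'E'
from h import *
import cv2
s,Rt,p=pose()
f=bot.grab_frame("wrist");cv2.imwrite("pics/w5.png",f['img'][:,:,::-1])
f=bot.grab_frame("scene");cv2.imwrite("pics/s5.png",f['img'][:,:,::-1])
for q in("tank_hook","scale_loop"):
   for d in bot.spot_point(q,f):print(q,d['conf'],d['xyz'])
a=cv2.resize(cv2.imread('pics/s5.png')[110:230,200:340],(467,400),interpolation=cv2.INTER_CUBIC)
b=cv2.resize(cv2.imread('pics/w5.png')[:,160:480],(320,400))
cv2.imwrite('pics/c5.png',cv2.convertScaleAbs(np.hstack([a,b]),alpha=1.4))
E
```

```text
clock: 10.5
position: [0.5382, -0.0414, 0.1846]
tool_rot: [3.142, -0.0, 0.152]
force: [-0.9, -0.8, 0.7]
grip_width: 0.013
finger_force: 88.4
clock: 10.8
position: [0.5382, -0.0414, 0.1843]
tool_rot: [-3.141, 0.0, 0.152]
force: [0.2, 0.2, -0.8]
grip_width: 0.03
finger_force: 0.0
tank_hook 0.96 [0.524, 0.4607, 0.1132]
tank_hook 0.68 [0.631, -0.0249, 0.1561]
tank_hook 0.36 [0.516, -0.2734, 0.0949]
scale_loop 0.76 [0.6316, -0.0263, 0.1515]
```

View pics/c5.png

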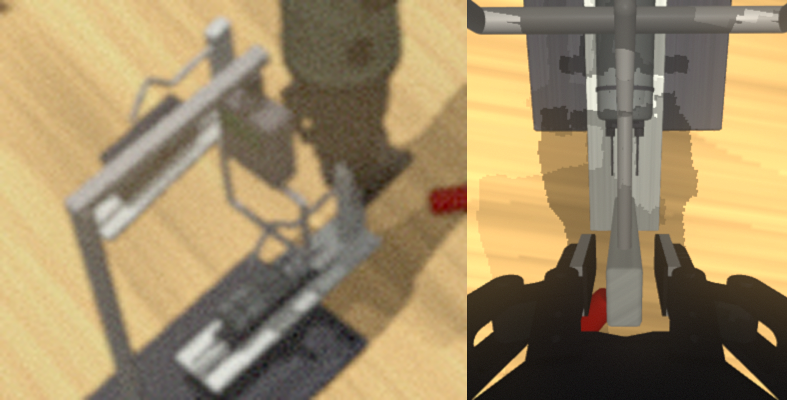

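It hangs on the bar, and the post at wrist crop (625,295) stands free between the pads. I'll open fully and back away.

```bash
python3 -m jog '[[[0,0,0,0,0,0,0.7],[0,0,0,0,0,0,1],[0,0,0,0,0,0,1],[0,0,0,0,0,0,1],[-5,0,0,0,0,0,1]]]'; python3 -m jog '[[[-12,0,0,0,0,0,1],[-15,0,0,0,0,0,1],[-20,0,0,0,0,0,1],[-20,0,0,0,0,0,1],[-15,0,0,0,0,0,1]]]'; for i in 1 2 3 4; do python3 -m jog '[[[0,0,0,0,0,0,1],[0,0,0,0,0,0,1],[0,0,0,0,0,0,1],[0,0,0,0,0,0,1],[0,0,0,0,0,0,1]]]' >/dev/null; done
python3 - <<'E'
from h import *
import cv2
fs=[]
for i in range(2):
  f=bot.grab_frame("scene");fs.append(f['img'].astype(int)[110:230,200:340])
  for q in("tank_hook","tank_grip","scale_loop"):
   for d in bot.spot_point(q,f):
    if abs(d['xyz'][1])<.2:print(q,round(d['conf'],2),d['xyz'])
  for _ in range(3): bot.grab_frame("top")
s=pose()[0];print(s['clock'],s['position'],s['force'],"diff",np.abs(cv2.blur((fs[0]-fs[1]).astype(np.float32),(5,5))).max())
a=cv2.resize(fs[1].astype(np.uint8)[:,:,::-1],(700,600),interpolation=cv2.INTER_CUBIC)
cv2.imwrite('pics/c6.png',cv2.convertScaleAbs(a,alpha=1.4))
E
```

```text
clock: 11.5
position: [0.5335, -0.0421, 0.1844]
tool_rot: [-3.141, -0.0, 0.152]
force: [-0.5, -0.0, 0.6]
grip_width: 0.0853
finger_force: 0.0
clock: 12.0
position: [0.4501, -0.055, 0.1844]
tool_rot: [3.141, 0.001, 0.151]
force: [0.2, 0.4, 0.2]
grip_width: 0.0853
finger_force: 0.0
tank_hook 0.84 [0.6311, -0.0244, 0.1585]
tank_grip 0.64 [0.5433, -0.0415, 0.1288]
scale_loop 0.71 [0.6352, -0.027, 0.149]
tank_hook 0.81 [0.6299, -0.0242, 0.1576]
tank_grip 0.85 [0.5406, -0.0411, 0.1309]
scale_loop 0.7 [0.6348, -0.0264, 0.1525]
14.7 [ 0.45223617 -0.05457374  0.18439436] [0.6324674  0.22469802 0.51275317] diff 10.6
```

View pics/c6.png

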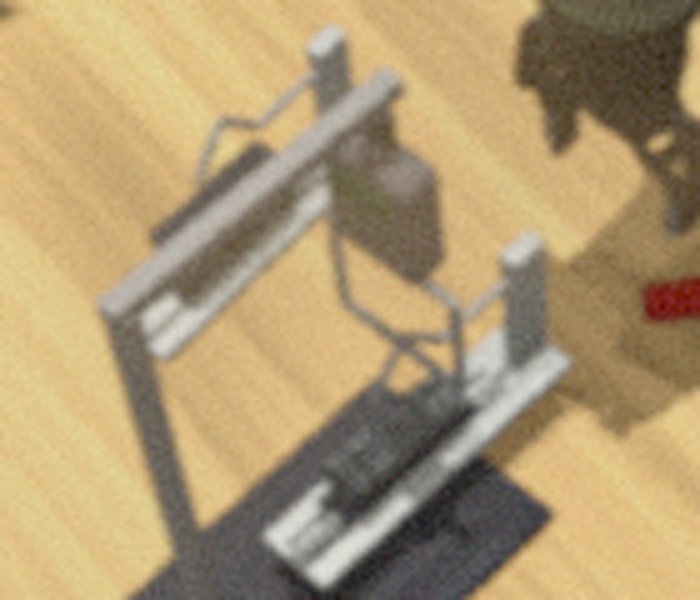

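The cradle hangs by its hook at crop (405,345), level and clear of the gripper. I'll wait for any residual swing to die out, then hand in.

```bash
for i in $(seq 16); do python3 -m jog '[[[0,0,0,0,0,0,1],[0,0,0,0,0,0,1],[0,0,0,0,0,0,1],[0,0,0,0,0,0,1],[0,0,0,0,0,0,1]]]' >/dev/null; done
python3 - <<'E'
from h import *
for i in range(4):
  f=bot.grab_frame("scene")
  for q in("tank_hook","tank_grip"):
   for d in bot.spot_point(q,f):
    if abs(d['xyz'][1])<.2:print(q,round(d['conf'],2),d['xyz'])
print(pose()[0]['clock'],bot.job_done())
E
```

```text
tank_hook 0.88 [0.6297, -0.0249, 0.1572]
tank_grip 0.76 [0.5396, -0.0388, 0.1288]
tank_hook 0.9 [0.6296, -0.0243, 0.1571]
tank_grip 0.94 [0.54, -0.0413, 0.129]
tank_hook 0.91 [0.6322, -0.0266, 0.1606]
tank_grip 0.75 [0.5399, -0.0402, 0.1271]
tank_hook 0.58 [0.6272, -0.0258, 0.1576]
tank_grip 0.62 [0.5405, -0.0407, 0.1295]
the job is handed in; nothing more can be done
23.3 None
```

The tank cradle hangs by its hook on the scale loop's bar, still and close to level (about 0.1 rad by the last camera estimates), with the gripper clear and the van cradle never approached; the job was handed in at about 23 s, and no verdict was returned.

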